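# Unlatch the sanitiser refill cradle

## Task

The sanitiser station by the lifts needs a refill: turn the dosing pump's knob clockwise until its pointer is on the one long broad refill mark, and leave it there. Only then pull the sprung lock plunger on the refill dock straight up to its stop, so that its pin is well clear of the seat hole, and keep holding it fully up: the program finishes with the gripper still holding the plunger, for a colleague to slide the cradle out. Leave everything else standing where it is.

Things in the scene. Friction and masses are not known exactly. Their poses are not given: they have to be found in the camera images.
- doser: Dosing pump, fixed: white box 150 x 150 x 85 mm high, left or right of the dock. Origin: centre of its underside, on the table; z up; x towards its refill mark (away from the robot, give or take 0.35 rad). On its top, round the knob, a metal dial plate 100 mm across with short thin black ticks.
- refill_mark (a point): A point on the refill mark, the one long broad black tick (25 x 5.5 mm, from 33 to 58 mm from the knob's axis along the doser's x; other ticks 7 x 1.2 mm). The point is 45 mm from the axis, 86 mm above the table.
- dose_knob (a joint): Angle of the dosing knob in rad; grows clockwise seen from above. The pointer is exactly on the refill mark at 1.50. Range 0 to 2.8; starts between 0.1 and 0.8; stays where it is left (friction about 0.05 N m).
- knob_grip (a point): Grip point of the dosing knob: on its upright axis (the doser's middle), 116 mm above the table; x along the pointer. Black: a round skirt 54 mm across, 86 to 94 mm above the table, and on it an upright bar 50 mm long (along x), 14 mm wide, 94 to 127 mm above the table. White line on the bar's top from middle to one end, and a short one on the skirt there: the pointer.
- knob_pointer (a point): The tip of the knob's pointer, 30 mm from the knob's axis, 94 mm above the table; turns with the knob.
- dock: Refill dock, fixed: steel base 130 (x) x 200 (y) x 12 mm. Origin: centre of its underside, on the table; z up, yaw within 0.35 rad. Plywood cradle (rim 57 mm high) with a jar on its +y half. At y = -92 mm an aluminium post with an arm (36 mm wide in x, y -98 to -36 mm, top 100 mm high; sleeve 18 mm across to 111 mm) that guides the plunger. Only the plunger is higher than 115 mm.
- seat_hole (a point): Mouth of the seat hole, about 11 mm across, in the top face of the dark steel tongue (12 mm thick) that reaches from the cradle under the arm: x = 0, y = -55 mm of the dock, 57 mm above the table.
- lock_plunger (a joint): Lift of the lock plunger in m, straight up: 0 = home (pin in the seat hole), 0.025 = pulled up to its hard stop. A spring pulls it down with about 6 N at home and 13 N at the stop; it snaps home when let go.
- plunger_grip (a point): Middle of the lock plunger's head, the place to grip: a black upright cylinder 28 mm across, 28 mm high, with a thin steel band, at x = 0, y = -55 mm of the dock; at home from 119 to 147 mm above the table, this point at 133 mm. Rises with the plunger.
- pin_tip (a point): Lower end of the plunger's steel pin (9 mm across): 42 mm above the table at home (15 mm down in the seat hole), 67 mm at the stop.
- jar: Amber jar with white lid, 64 mm across, 95 mm high, loose, standing in the dock's cradle with its top about 112 mm above the table. Origin: centre of its underside. Leave alone.
- pump_bottle: Glass pump bottle with a metal spout, 68 mm across, 182 mm high, loose, on the left of the table. Origin: centre of its underside. Leave alone.
- sprayer: Blue and white hand sprayer, about 150 x 76 mm, 177 mm high, loose, on the right of the table. Origin: centre of the underside of its tank. Leave alone.
- bell: Brass counter bell, 76 mm across, 48 mm high, loose, at the back. Origin: centre of its underside. Leave alone.
- brush: Small hand brush lying flat close in front of the robot, roughly along y, under 40 mm high. Leave alone.
Not all that is in view belongs to the job. Leave any orange or pink look-alike of the doser alone.

How it is judged:
By the outcome, as a careful person would: the job done as asked, in the order asked, and still so for the second after the job is handed in, while the arm keeps its last pose, push and grip.
It also fails if it takes over 42 s, if anything falls off the work surface, if the arm or the gripper's body presses on something with over 40 N, if the wrist force passes 120 N, or if a joint passes its speed limit or range.

## Robot

A 6-joint arm with a two-finger parallel gripper is mounted at the origin on the work surface. World frame = base frame: x ahead of the robot, y to its left, z up, the work surface at z = 0. Lengths are in m, angles in degrees, forces in N, time in s.
With the tool pointing down it reaches from about 0.25 to 0.725 m from the base axis. Payload 9.7 kg.
Tool frame: the origin (TCP) lies at the very end of the fingers, on their centre line; the grasp point (between the pads) lies 19 mm behind it; z points along the fingers, y is the line along which they close (so a half turn about z gives the same grasp; the last joint's range is limited). The gripper opens to 85 mm and grips with 20 to 120 N. Pads are 22 mm wide; open, the fingers measure 114 mm over their backs; the gripper's body (76 mm by 85 mm) begins 54 mm behind the grasp point. The pads swing forward as they close: fully open they stand 13 mm farther back than shut.
Start: joints at [74.828, 4.979, 10.078, 95.1, 0, 90], TCP at [0.144, 0.531, 0.231] pointing down, gripper open.
Joint ranges: [-179.16, 179.16], [-48.56, 103.87], [-65.8, 70.77], [-126.05, 130.52], [-82.76, 87.17], [-180, 180]. Speed limits (degrees/s): [127.2, 127.2, 147.25, 180, 180, 180].

## Interface

Orientations are given as [roll, pitch, yaw] about the fixed x, y, z axes, in that order (R = Rz(yaw) Ry(pitch) Rx(roll)).
In Python, from workcell import bot gives the robot as it stands.
- The arm moves only by the tool arm_command, never from a script. Its argument "series" is a list of rows, each a list of 4 numbers: the shift along the tool's x, y, z in m, then the turn about the tool's z in rad. A call has exactly 5 rows; each row is the pose to reach, as a shift and turn from the pose commanded when the call began, along the tool's axes at that moment; what a row does not reach only later rows make up. A row lasts 1/10 s, in which the tool goes at most 50 mm and 8.59 degrees, less where a joint would pass 70% of its speed; a pose out of reach is approached as far as the arm can. A call with a gripper value outside its range is refused whole. "hand" is the finger opening in m, from 0 to 0.0854, set as the call begins (left out, the last holds). The fingers move at their own pace and stop on an object; "grip_force" is the grip in N (left out, the last holds). Time passes only in rows, so rows that repeat a pose let the fingers close, or fill a call up. It gives the time, the measured TCP pose, the force, the opening and the grip force at its end, in the units of the state.
- bot.get_obs(): the state, without advancing time (a new reading comes with each control period).
- bot.camera(name): name is "scene" or "top" or "wrist"; returns a dict with "color" (400x640x3 uint8, blue, green, red), "camera_matrix" (3x3 intrinsics, pixels), "dist_coeffs" ([k1, k2, p1, p2, k3] as OpenCV has them; the pictures are not rectified), "xyz" and "orientation" of the camera in the world; the wrist camera has in their place "T_tool_cam" (4x4, takes a point from camera to tool coordinates, whose origin is the TCP and whose axes are the flange's). Camera axes: x right, y up, looking along -z (the intrinsics and any distortion apply to the point x, -y, -z); pixel columns grow to the right and rows downward; lengths in m; the calibration is good to about 2 mm. A picture is of the moment at which its call begins: read the wrist's pose just before it. There is no depth.
- bot.job_done(): hands the job in; it is judged then, once.
Trained networks look in the newest picture that a camera, given by its name, has taken for a name from the list of things; names that differ only in an ending like _2 or _b are one class to them, and where a whole thing is asked for, a point or a joint stands for the part that bears it (a point fixed in the world has none). Each returns a list of dicts, best first, with "confidence" (0 to 1); they miss things now and then, are a little off and sometimes report something else, mostly with a low value. They report only what shows in the picture. A call takes as long as a camera call. They do not tell look-alikes from the thing itself.
- bot.find_in(camera, target): "location" ([column, row] in pixels, amid what is visible of it).
- bot.mark_of(camera, target): "location" ([column, row] in pixels: a listed point, or the origin of a listed thing).
The state is a dict: "time": time; "q": joint angles; "qd": joint speeds; "joint_efforts": joint torques, N m; "ee_pos": TCP position; "tcp_rot": TCP orientation; "wrist_force": force on the tool from outside, world axes, zero at the start; "torque": the same for the moment, N m; "opening": finger opening in m; "grasp_force": force on a finger pad.
Only numpy, scipy, OpenCV 4.12 (cv2) and the standard library are available. Lean on these libraries where they do the work, as an engineer would, in place of code of your own. Each camera call takes 0.05 s, during which the arm holds its last target. There are 200 camera calls.

## Working session

There is one attempt and no reset: what is moved stays moved. The work goes in short steps, Python scripts to look and compute and a tool call to move; the robot and the scene stay as the last step left them, time stands still between calls to the robot, and variables do not carry over. Pictures are saved under pics/ and viewed, at most 10 in all, crops included, and the job is handed in when it is done.

Besides the shell and the picture viewer there is one more tool, called after "Emit:" as name(argument=value, ...), one argument or row to a line, values as JSON. arm_command: Moves the arm, as the interface text tells. Its arguments: {"type":"object","properties":{"series":{"type":"array"},"hand":{"type":"number"},"grip_force":{"type":"number"}},"required":["series"]}

```bash
mkdir -p pics
cat > h.py <<'E'
import numpy as np, cv2
from scipy.spatial.transform import Rotation as R
from workcell import bot
def campose(c,o=None):
    if 'T_tool_cam' in c:
        o=o or bot.get_obs(); T=np.eye(4);T[:3,:3]=R.from_euler('xyz',o['tcp_rot'],degrees=True).as_matrix();T[:3,3]=o['ee_pos']
        M=T@np.array(c['T_tool_cam']);return M[:3,3],M[:3,:3]
    q=np.array(c['orientation'],float)
    return np.array(c['xyz']),(R.from_euler('xyz',q,degrees=True).as_matrix() if q.size==3 else q if q.shape==(3,3) else R.from_quat(q).as_matrix())
def atz(c,P,px,z):
    u=cv2.undistortPoints(np.array([[px]],float),np.array(c['camera_matrix'],float),np.array(c['dist_coeffs'],float))[0,0]
    d=P[1]@np.array([u[0],-u[1],-1]);return P[0]+d*(z-P[0][2])/d[2]
def proj(c,P,X):
    v=(np.atleast_2d(X)-P[0])@P[1]*[1,-1,-1]
    return cv2.projectPoints(v,np.zeros(3),np.zeros(3),np.array(c['camera_matrix'],float),np.array(c['dist_coeffs'],float))[0][:,0]
E
python3 - <<'E'
from h import *
o=bot.get_obs();print({k:np.round(v,3) for k,v in o.items()})
Z=dict(refill_mark=.086,knob_grip=.116,knob_pointer=.094,plunger_grip=.133,seat_hole=.057,dock=0,doser=0,jar=0)
for n in ['top','scene']:
    c=bot.camera(n);cv2.imwrite(f'pics/{n}.png',c['color']);P=campose(c);print(n,c['orientation'],c['xyz'])
    for k,z in Z.items():
        for d in bot.mark_of(n,k)[:3]: print(k,np.round(d['confidence'],2),np.round(d['location']),np.round(atz(c,P,d['location'],z),3))
E
```

```text
{'time': np.float64(0.0), 'q': array([7.4830e+01, 5.0120e+00, 1.0034e+01, 9.5098e+01, 1.0000e-03,
       8.9998e+01]), 'qd': array([ 0.005,  0.031, -0.054, -0.011, -0.045,  0.094]), 'joint_efforts': array([ 0.0000e+00, -5.2039e+01,  4.6480e+01,  1.6000e-02, -0.0000e+00,
       -0.0000e+00]), 'ee_pos': array([0.144, 0.531, 0.231]), 'tcp_rot': array([-1.79925e+02, -1.00000e-03,  1.64831e+02]), 'wrist_force': array([0.584, 0.833, 0.18 ]), 'torque': array([-0.018,  0.028, -0.035]), 'grasp_force': np.float64(0.0), 'opening': np.float64(0.086)}
top [  3.5324278   -1.07523809 -91.11224923] [ 4.63138295e-01 -9.97127018e-04  1.25950345e+00]
refill_mark 0.84 [403. 256.] [ 0.358 -0.287  0.086]
refill_mark 0.83 [210. 271.] [0.325 0.312 0.086]
refill_mark 0.55 [355. 190.] [ 0.57  -0.143  0.086]
knob_grip 0.8 [359. 202.] [ 0.529 -0.149  0.116]
knob_grip 0.59 [207. 290.] [0.272 0.314 0.116]
knob_pointer 0.77 [202. 286.] [0.282 0.335 0.094]
knob_pointer 0.55 [349. 198.] [ 0.542 -0.121  0.094]
plunger_grip 0.64 [273. 206.] [0.52  0.11  0.133]
seat_hole 0.89 [277. 204.] [0.531 0.106 0.057]
dock 0.81 [
[... 358 characters left out ...]
[453. 190.] [0.304 0.32  0.086]
refill_mark 0.59 [271. 141.] [ 0.368 -0.291  0.086]
knob_grip 0.78 [453. 174.] [0.268 0.304 0.116]
knob_grip 0.65 [278. 126.] [ 0.323 -0.288  0.116]
knob_grip 0.48 [285. 183.] [ 0.53  -0.146  0.116]
knob_pointer 0.81 [287. 196.] [ 0.553 -0.125  0.094]
knob_pointer 0.61 [464. 187.] [0.283 0.348 0.094]
knob_pointer 0.6 [289. 134.] [ 0.322 -0.249  0.094]
plunger_grip 0.59 [367. 208.] [0.519 0.119 0.133]
seat_hole 0.58 [363. 225.] [0.527 0.116 0.057]
dock 0.96 [375. 243.] [0.533 0.163 0.   ]
doser 0.78 [281. 148.] [ 0.31  -0.291  0.   ]
doser 0.77 [450. 201.] [0.279 0.318 0.   ]
doser 0.66 [289. 207.] [ 0.529 -0.14   0.   ]
jar 0.69 [392. 249.] [0.53  0.216 0.   ]
```

View pics/top.png

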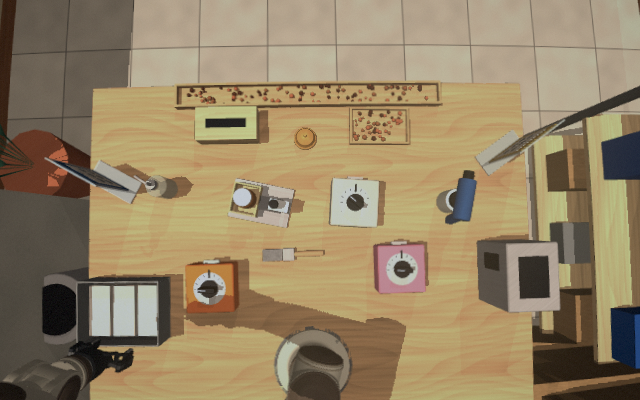

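View pics/scene.png

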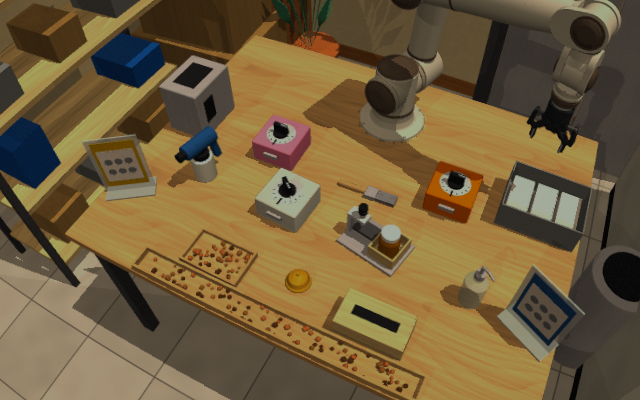

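The white doser is at about (0.529, -0.145) and the plunger at about (0.52, 0.115). The orange and pink dosers are look-alikes. I'll turn the wrist first, then fly over the white doser.

Emit:
arm_command(
  series=[
    [0,0,-0.005,0.14],
    [0,0,-0.01,0.28],
    [0,0,-0.015,0.42],
    [0,0,-0.02,0.56],
    [0,0,-0.02,0.7],
  ],
)

```text
time: 1.4
ee_pos: [0.144, 0.531, 0.252]
tcp_rot: [180.0, -0.0, 124.4]
wrist_force: [0.1, -0.2, -0.5]
opening: 0.085
grasp_force: 0.0
```

Emit:
arm_command(
  series=[
    [0,0,0,0.14],
    [0,0,0,0.28],
    [0,0,0,0.42],
    [0,0,0,0.56],
    [0,0,0,0.7],
  ],
)

```text
time: 1.9
ee_pos: [0.1439, 0.5308, 0.2513]
tcp_rot: [-180.0, -0.0, 84.3]
wrist_force: [0.2, 0.8, -0.0]
opening: 0.0855
grasp_force: 0.0
```

Emit:
arm_command(
  series=[
    [0,0,0,0.14],
    [0,0,0,0.28],
    [0,0,0,0.42],
    [0,0,0,0.56],
    [0,0,0,0.69],
  ],
)

```text
time: 2.4
ee_pos: [0.2263, 0.489, 0.2513]
tcp_rot: [-174.7, 0.5, 62.4]
wrist_force: [0.1, -0.3, -0.5]
opening: 0.0854
grasp_force: 0.0
```

Emit:
arm_command(
  series=[
    [-0.01,0.035,0,0],
    [-0.02,0.07,0,0],
    [-0.03,0.11,0,0],
    [-0.04,0.15,0,0],
    [-0.05,0.19,0,0],
  ],
)

```text
time: 2.9
ee_pos: [0.3712, 0.3564, 0.2343]
tcp_rot: [-174.7, 0.5, 62.5]
wrist_force: [-0.4, 0.6, 0.6]
opening: 0.0855
grasp_force: 0.0
```

Emit:
arm_command(
  series=[
    [-0.01,0.04,0,0],
    [-0.02,0.08,0,0],
    [-0.03,0.12,0,0],
    [-0.04,0.16,0,0],
    [-0.05,0.19,0,0],
  ],
)

```text
time: 3.4
ee_pos: [0.5164, 0.2242, 0.2167]
tcp_rot: [-174.7, 0.5, 62.5]
wrist_force: [-0.7, 0.4, 0.4]
opening: 0.0854
grasp_force: 0.0
```

Emit:
arm_command(
  series=[
    [-0.01,0.04,0,0],
    [-0.02,0.08,0,0],
    [-0.03,0.12,0,0],
    [-0.04,0.16,0,0],
    [-0.05,0.19,0,0],
  ],
)

```text
time: 3.9
ee_pos: [0.6611, 0.0923, 0.1992]
tcp_rot: [-174.7, 0.5, 62.5]
wrist_force: [0.2, 0.6, -0.3]
opening: 0.0855
grasp_force: 0.0
```

Emit:
arm_command(
  series=[
    [-0.01,0.04,0,0],
    [-0.02,0.08,0,0],
    [-0.03,0.12,0,0],
    [-0.04,0.16,0,0],
    [-0.05,0.18,0,0],
  ],
)

```text
time: 4.4
ee_pos: [0.7848, -0.0333, 0.1736]
tcp_rot: [-175.0, 0.4, 62.5]
wrist_force: [-1.5, -0.1, 11.3]
opening: 0.0853
grasp_force: 0.0
```

Run:
```python
from h import *
c=bot.camera('scene');cv2.imwrite('pics/s2.png',c['color'])
o=bot.get_obs();print({k:np.round(v,3) for k,v in o.items()})
```

```text
{'time': np.float64(4.45), 'q': array([ -3.352,  53.542,  70.486, 112.13 ,   1.668, 114.268]), 'qd': array([ 0.868, -1.022, -1.863, -2.048,  0.03 ,  2.886]), 'joint_efforts': array([  17.455, -129.061,   64.38 ,    2.269,    1.364,    0.238]), 'ee_pos': array([ 0.784, -0.038,  0.168]), 'tcp_rot': array([-174.588,    0.614,   62.333]), 'wrist_force': array([ 0.561, -2.061, -5.065]), 'torque': array([-0.214, -0.111, -0.019]), 'grasp_force': np.float64(0.0), 'opening': np.float64(0.086)}
```

View pics/s2.png

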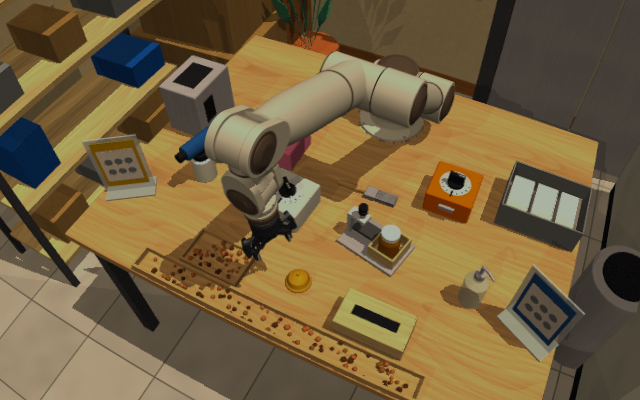

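The view shows no contact: the gripper is above the back edge at about (265,240). The wrist met its joint-6 limit, which left a 5° tilt. I'll compute the way back over the doser with the half-turned grasp.

```bash
cat >> h.py <<'E'
def delta(t,yaw=None):
    o=bot.get_obs();M=R.from_euler('xyz',o['tcp_rot'],degrees=True).as_matrix()
    tn=0 if yaw is None else -((yaw-o['tcp_rot'][2]+180)%360-180)
    print('shift',np.round((np.array(t)-o['ee_pos'])@M,4),'turn',round(np.radians(tn),3),'tz',np.round(M[:,2],3))
E
python3 -c "
from h import *
delta([.53,-.145,.26]); delta([.784,-.038,.26]);delta([.529,-.145,.26],-135)"
```

```text
shift [-0.214  -0.1828 -0.0729] turn 0.0 tz [-0.088  0.034 -0.995]
shift [-0.0013 -0.0085 -0.0917] turn 0.0 tz [-0.088  0.034 -0.995]
shift [-0.2145 -0.1837 -0.0728] turn -2.839 tz [-0.088  0.034 -0.995]
```

Emit:
arm_command(
  series=[
    [-0.01,-0.01,-0.03,0],
    [-0.035,-0.03,-0.055,0],
    [-0.06,-0.055,-0.07,0],
    [-0.09,-0.08,-0.073,0],
    [-0.12,-0.104,-0.073,0],
  ],
)

```text
time: 4.95
ee_pos: [0.6419, -0.0938, 0.2605]
tcp_rot: [-175.4, 0.2, 62.5]
wrist_force: [0.7, -0.2, 0.9]
opening: 0.0853
grasp_force: 0.0
```

Emit:
arm_command(
  series=[
    [-0.025,-0.02,0,0],
    [-0.05,-0.04,0,0],
    [-0.07,-0.06,0,0],
    [-0.085,-0.075,0,0],
    [-0.094,-0.08,0,0],
  ],
)

```text
time: 5.45
ee_pos: [0.5276, -0.1404, 0.2677]
tcp_rot: [-175.4, 0.2, 62.5]
wrist_force: [-0.1, 0.5, 0.1]
opening: 0.0853
grasp_force: 0.0
```

Emit:
arm_command(
  series=[
    [0,0,0,-0.142],
    [0,0,0,-0.284],
    [0,0,0,-0.426],
    [0,0,0,-0.568],
    [0,0,0,-0.71],
  ],
)

```text
time: 5.95
ee_pos: [0.5296, -0.1401, 0.2663]
tcp_rot: [-176.3, -2.9, 103.4]
wrist_force: [0.5, -0.2, -0.6]
opening: 0.0856
grasp_force: 0.0
```

Emit:
arm_command(
  series=[
    [0,0,0,-0.142],
    [0,0,0,-0.284],
    [0,0,0,-0.426],
    [0,0,0,-0.568],
    [0,0,0,-0.71],
  ],
)

```text
time: 6.45
ee_pos: [0.5296, -0.14, 0.2663]
tcp_rot: [-179.1, -4.6, 144.2]
wrist_force: [-0.4, 0.1, 0.2]
opening: 0.0856
grasp_force: 0.0
```

Emit:
arm_command(
  series=[
    [0,0,0,-0.142],
    [0,0,0,-0.284],
    [0,0,0,-0.426],
    [0,0,0,-0.568],
    [0,0,0,-0.71],
  ],
)

```text
time: 6.95
ee_pos: [0.5296, -0.1401, 0.2663]
tcp_rot: [177.7, -4.1, -175.0]
wrist_force: [0.2, -0.8, -0.1]
opening: 0.0855
grasp_force: 0.0
```

Emit:
arm_command(
  series=[
    [0,0,0,-0.142],
    [0,0,0,-0.284],
    [0,0,0,-0.426],
    [0,0,0,-0.568],
    [0,0,0,-0.71],
  ],
)

```text
time: 7.45
ee_pos: [0.5296, -0.14, 0.2663]
tcp_rot: [175.6, -1.6, -134.4]
wrist_force: [-0.1, 0.0, -0.5]
opening: 0.0852
grasp_force: 0.0
```

Run:
```python
from h import *
o=bot.get_obs();print(np.round(o['q'],1),o['tcp_rot'],o['ee_pos'])
c=bot.camera('wrist');cv2.imwrite('pics/w1.png',c['color']);P=campose(c,o)
for k,z in dict(refill_mark=.086,knob_grip=.116,knob_pointer=.094,doser=0).items():
    for d in bot.mark_of('wrist',k)[:2]: print(k,np.round(d['confidence'],2),np.round(d['location']),np.round(atz(c,P,d['location'],z),4))
```

```text
[-15.2  10.5  20.  104.1   0.8 -60.8] [ 175.56818763   -1.56448644 -134.37612019] [ 0.52963089 -0.14003689  0.26630235]
refill_mark 0.93 [272. 203.] [ 0.5764 -0.1449  0.086 ]
refill_mark 0.56 [624. 290.] [0.3187 0.3205 0.086 ]
knob_grip 0.83 [299. 184.] [ 0.5335 -0.144   0.116 ]
knob_grip 0.5 [272. 202.] [ 0.5672 -0.151   0.116 ]
knob_pointer 0.66 [305. 206.] [ 0.5505 -0.1166  0.094 ]
doser 0.88 [300. 163.] [ 0.5311 -0.1402  0.    ]
doser 0.86 [595. 242.] [ 0.2708  0.319  -0.    ]
```

View pics/w1.png

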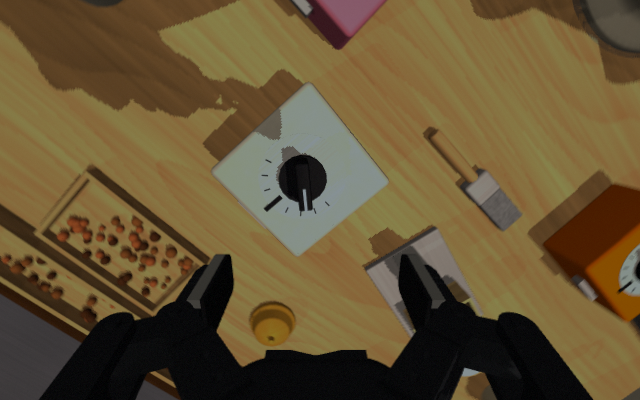

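The wrist picture shows the white doser's knob at (302,180), its pointer line ending at about (306,209), and the broad mark at (272,203). I'll get the pointer and mark angles from pixels.

```bash
cat >> h.py <<'E'
def knob(c,P,ax,show=False):
    # white pointer line on bar top (z .127) and mark centroid (z .086), from axis guess ax
    g=cv2.cvtColor(c['color'],cv2.COLOR_BGR2GRAY);H,W=g.shape
    n=401;s=.00025;cc=(np.arange(n)-200)*s
    X,Y=np.meshgrid(cc,cc,indexing='ij')
    def rect(z):
        p=proj(c,P,np.c_[X.ravel()+ax[0],Y.ravel()+ax[1],np.full(n*n,z)]).astype(np.float32)
        return cv2.remap(g,p[:,0].reshape(n,n),p[:,1].reshape(n,n),cv2.INTER_LINEAR)
    return rect(.127),rect(.086),X,Y
E
python3 - <<'E'
from h import *
o=bot.get_obs();c=bot.camera('wrist');P=campose(c,o);ax=[.532,-.143]
a,b,X,Y=knob(c,P,ax)
cv2.imwrite('pics/r1.png',np.hstack([cv2.rotate(cv2.flip(i,-1),0) if 0 else cv2.flip(i,-1) for i in (a,b)]))
r=np.hypot(X,Y)
m=(b<70)&(r>.030)&(r<.06);n,l,st,ce=cv2.connectedComponentsWithStats(m.astype(np.uint8))
for i in range(1,n):
    if st[i,4]>300:
        q=l==i;print('mark?',st[i,4],X[q].mean(),Y[q].mean(),np.degrees(np.arctan2(Y[q].mean(),X[q].mean())))
E
```

```text
mark? 1379 0.012148477157360405 0.030932015953589555 68.55769764581872
mark? 1006 0.024393638170974157 0.025489811133200795 46.25885396356631
mark? 1543 0.04106432274789371 -0.0010388852883992225 -1.449215381147596
```

View pics/r1.png

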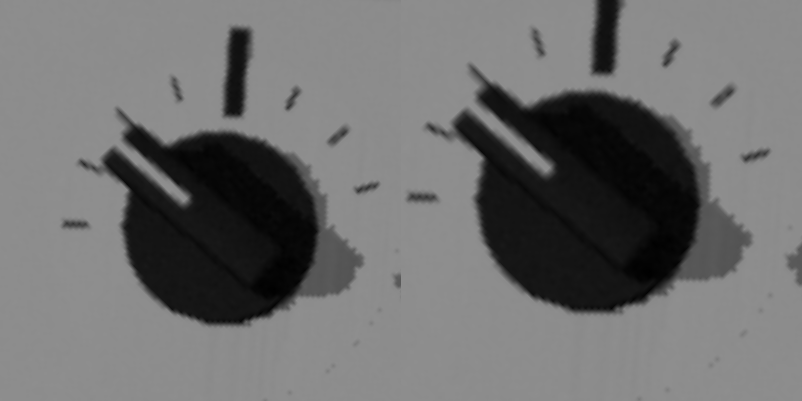

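Rectified crop (up = +x, left = +y, 0.25 mm/px): the bar centre is at (190,206) in the left view, so the axis is about (0.5305, -0.1405). The pointer is at about +47.5° and the mark at about -5°, so it needs roughly 0.92 rad clockwise.

```bash
python3 -c "
from h import *
delta([.529,-.140,.102],-132.5)"
```

```text
shift [-0.0045 -0.0125  0.1639] turn -0.042 tz [-0.074  0.035 -0.997]
```

Emit:
arm_command(
  series=[
    [-0.001,-0.003,0.035,-0.02],
    [-0.002,-0.005,0.07,-0.042],
    [-0.003,-0.008,0.105,-0.042],
    [-0.004,-0.011,0.14,-0.042],
    [-0.0045,-0.0125,0.164,-0.042],
  ],
  hand=0.05,
)

```text
time: 8.25
ee_pos: [0.528, -0.1398, 0.0995]
tcp_rot: [175.4, -1.5, -132.5]
wrist_force: [0.3, -0.8, -0.5]
opening: 0.0498
grasp_force: 0.0
```

Emit:
arm_command(
  series=[
    [0,0,0,0],
    [0,0,0,0],
    [0,0,0,0],
    [0,0,0,0],
    [0,0,0,0],
  ],
  hand=0.0,
  grip_force=25,
)

```text
time: 8.75
ee_pos: [0.5298, -0.1405, 0.1035]
tcp_rot: [175.7, -1.4, -132.4]
wrist_force: [2.4, -1.8, 0.9]
opening: 0.0147
grasp_force: 25.5
```

Emit:
arm_command(
  series=[
    [0,0,0,0],
    [0,0,0,0],
    [0,0,0,0],
    [0,0,0,0],
    [0,0,0,0],
  ],
)

```text
time: 9.25
ee_pos: [0.5298, -0.1405, 0.1035]
tcp_rot: [175.7, -1.3, -132.3]
wrist_force: [3.9, -4.4, 6.2]
opening: 0.0146
grasp_force: 26.2
```

Emit:
arm_command(
  series=[
    [0,0,0,0.1],
    [0,0,0,0.2],
    [0,0,0,0.3],
    [0,0,0,0.4],
    [0,0,0,0.5],
  ],
)

```text
time: 9.75
ee_pos: [0.5296, -0.1401, 0.1034]
tcp_rot: [176.8, -3.3, -161.2]
wrist_force: [0.5, -2.7, 6.8]
opening: 0.0141
grasp_force: 24.2
```

Emit:
arm_command(
  series=[
    [0,0,0,0.1],
    [0,0,0,0.2],
    [0,0,0,0.3],
    [0,0,0,0.37],
    [0,0,0,0.41],
  ],
)

```text
time: 10.25
ee_pos: [0.5293, -0.1397, 0.1033]
tcp_rot: [178.3, -4.3, 175.4]
wrist_force: [2.3, -0.7, 6.5]
opening: 0.0135
grasp_force: 24.2
```

Emit:
arm_command(
  series=[
    [0,0,0,0.01],
    [0,0,0,0.01],
    [0,0,0,0.01],
    [0,0,0,0.01],
    [0,0,0,0.01],
  ],
)

```text
time: 10.75
ee_pos: [0.5293, -0.1398, 0.1033]
tcp_rot: [178.4, -4.3, 175.0]
wrist_force: [0.7, 0.0, 6.6]
opening: 0.0141
grasp_force: 24.4
```

Run:
```python
from h import *
o=bot.get_obs();print(o['tcp_rot'],o['ee_pos'],o['torque'])
c=bot.camera('wrist');P=campose(c,o)
ax=[.5305,-.1405];a,b,X,Y=knob(c,P,ax)
im=cv2.cvtColor(cv2.flip(b,-1),cv2.COLOR_GRAY2BGR)
cv2.imwrite('pics/w2.png',np.hstack([c['color'],np.vstack([im,])[:400,:160]*0]) if 0 else c['color'])
for k,z in dict(refill_mark=.086,knob_grip=.116,knob_pointer=.094).items():
    for d in bot.mark_of('wrist',k)[:2]: print(k,np.round(d['confidence'],2),np.round(d['location']),np.round(atz(c,P,d['location'],z),4))
```

```text
[178.38317602  -4.31498186 174.97642745] [ 0.52928314 -0.139764    0.10328398] [-0.37906759 -0.41496335 -0.04968096]
refill_mark 0.68 [316. 311.] [ 0.5768 -0.1443  0.086 ]
knob_grip 0.76 [312. 269.] [ 0.5297 -0.1429  0.116 ]
```

View pics/w2.png

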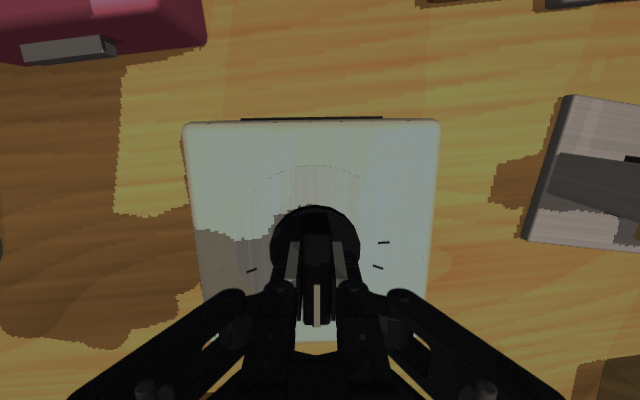

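The view shows the bar gripped, with its white line running from (317,286) to (317,325), and the doser's near edge from (190,124) to (437,121). I'll compare the angles.

Run:
```python
from h import *
o=bot.get_obs();c=bot.camera('wrist');P=campose(c,o)
g=cv2.cvtColor(c['color'],cv2.COLOR_BGR2GRAY).astype(float)
# near edge: strongest brightness rise downwards per column
pts=[]
for x in list(range(205,235))+list(range(390,425)):
    col=cv2.GaussianBlur(g,(5,5),1)[108:140,x];pts.append([x,108+np.argmax(np.gradient(col))])
W=np.array([atz(c,P,p,.085)[:2] for p in pts]);v=cv2.fitLine(W.astype(np.float32),cv2.DIST_HUBER,0,.001,.001)[:2,0]
print('edge normal ang',(np.degrees(np.arctan2(v[1],v[0]))+90)%180,W[0],W[-1])
# white line
ys,xs=np.where((g>110)&(np.indices(g.shape)[1]>306)&(np.indices(g.shape)[1]<328)&(np.indices(g.shape)[0]>284)&(np.indices(g.shape)[0]<326))
L=np.array([atz(c,P,p,.127)[:2] for p in zip(xs,ys)]);v=cv2.fitLine(L.astype(np.float32),cv2.DIST_HUBER,0,.001,.001)[:2,0]
print('pointer',len(xs),np.degrees(np.arctan2(v[1],v[0])),L.min(0),L.max(0))
# side edges
for rng,sg in ((range(150,186),1),(range(150,300),-1)):
    pts=[]
    for y in rng:
        r=cv2.GaussianBlur(g,(5,5),1)[y];lo,hi=((175,205) if sg>0 else (425,447))
        pts.append([lo+np.argmax(sg*np.gradient(r[lo:hi])),y])
    W=np.array([atz(c,P,p,.085)[:2] for p in pts]);v=cv2.fitLine(W.astype(np.float32),cv2.DIST_HUBER,0,.001,.001)[:2,0]
    print('side',np.degrees(np.arctan(v[1]/v[0])),W[0],W[-1])
```

```text
edge normal ang 175.68413 [ 0.45295315 -0.19397756] [ 0.46181474 -0.07291693]
pointer 12 83.51657 [ 0.55455506 -0.14768563] [ 0.5556889 -0.1377117]
side -4.424044 [ 0.46585524 -0.20825424] [ 0.48590193 -0.21001889]
side -4.07126 [ 0.47931477 -0.06474137] [ 0.57738147 -0.06816364]
```

Run:
```python
from h import *
o=bot.get_obs();c=bot.camera('wrist');P=campose(c,o)
g=cv2.cvtColor(c['color'],cv2.COLOR_BGR2GRAY).astype(float)
print(g[300,306:330])
pts=[]
for y in range(288,323):
    w=np.clip(g[y,311:323]-60,0,None);pts.append([311+(w*np.arange(12)).sum()/w.sum(),y])
L=np.array([atz(c,P,p,.127)[:2] for p in pts]);v=cv2.fitLine(L.astype(np.float32),cv2.DIST_HUBER,0,.001,.001)[:2,0]
print('pointer',np.degrees(np.arctan2(v[1],v[0])),L[0],L[-1],pts[0],pts[-1])
```

```text
[  5.  12.   7.   8.  13.  12.   4.  31. 102. 106. 105. 105. 105. 105.
  26.   9.   7.   6.  10.   7.   9.   7.   4.   4.]
pointer -5.138512 [ 0.53411468 -0.14106381] [ 0.55333849 -0.14279926] [np.float64(316.55056179775283), 288] [np.float64(316.53159851301115), 322]
```

The pointer is at -5.1° and the doser axis at -4.3°, within 0.015 rad. I'll release and rise straight up.

Emit:
arm_command(
  series=[
    [0,0,0,0],
    [0,0,0,0],
    [0,0,0,0],
    [0,0,0,0],
    [0,0,0,0],
  ],
  hand=0.06,
)

```text
time: 11.55
ee_pos: [0.5287, -0.1399, 0.1019]
tcp_rot: [178.4, -4.4, 175.0]
wrist_force: [-0.2, -0.6, -0.2]
opening: 0.0597
grasp_force: 0.0
```

Emit:
arm_command(
  series=[
    [0.002,0,-0.03,0],
    [0.005,0,-0.07,0],
    [0.008,0,-0.11,0],
    [0.01,0,-0.14,0],
    [0.012,0,-0.16,0],
  ],
)

```text
time: 12.05
ee_pos: [0.529, -0.1446, 0.265]
tcp_rot: [178.4, -4.3, 175.0]
wrist_force: [0.5, 0.6, 0.1]
opening: 0.0602
grasp_force: 0.0
```

Run:
```python
from h import *
o=bot.get_obs();print(np.round(o['q'],1),o['tcp_rot'],o['ee_pos'])
c=bot.camera('wrist');P=campose(c,o)
a,b,X,Y=knob(c,P,[.5305,-.1415])
cv2.imwrite('pics/w3.png',np.vstack([np.hstack([cv2.flip(a,-1),cv2.flip(b,-1)])]))
for k,z in dict(refill_mark=.086,knob_grip=.116,knob_pointer=.094,plunger_grip=.133,seat_hole=.057).items():
    for d in bot.mark_of('wrist',k)[:2]: print(k,np.round(d['confidence'],2),np.round(d['location']),np.round(atz(c,P,d['location'],z),4))
delta([.525,.115,.26],None)
```

```text
[-15.7  10.4  19.8 103.8   0.8 -10.6] [178.42636886  -4.27250221 174.96584883] [ 0.52902514 -0.14457907  0.26501531]
refill_mark 0.82 [315. 222.] [ 0.5749 -0.1448  0.086 ]
refill_mark 0.79 [162.  40.] [ 0.3654 -0.2812  0.086 ]
knob_grip 0.93 [315. 191.] [ 0.5297 -0.1418  0.116 ]
knob_grip 0.43 [419. 299.] [ 0.6715 -0.0319  0.116 ]
knob_pointer 0.67 [316. 214.] [ 0.5622 -0.1425  0.094 ]
plunger_grip 0.76 [566. 171.] [0.5293 0.1122 0.133 ]
plunger_grip 0.15 [455.  36.] [ 0.3964 -0.0058  0.133 ]
seat_hole 0.87 [515. 158.] [0.5255 0.1109 0.057 ]
seat_hole 0.29 [317. 222.] [ 0.5861 -0.1427  0.057 ]
shift [0.0261 0.2579 0.0104] turn 0.0 tz [-0.076  0.035 -0.996]
```

View pics/w3.png

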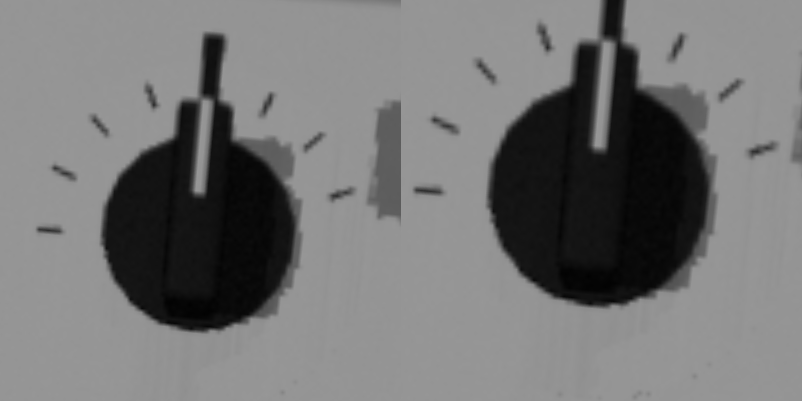

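The close view shows the pointer's white line running into the broad mark at (212,65) in the left crop, aligned within about 0.5°. On to the plunger.

Emit:
arm_command(
  series=[
    [0.005,0.045,0.002,0.07],
    [0.01,0.095,0.004,0.14],
    [0.015,0.14,0.006,0.21],
    [0.02,0.19,0.008,0.28],
    [0.023,0.23,0.01,0.35],
  ],
)

```text
time: 12.85
ee_pos: [0.525, 0.0891, 0.2595]
tcp_rot: [-179.9, -4.8, 154.7]
wrist_force: [0.5, 0.0, 0.7]
opening: 0.0602
grasp_force: 0.0
```

Emit:
arm_command(
  series=[
    [0,0.015,0,0],
    [0,0.025,0,0],
    [0,0.025,0,0],
    [0,0.025,0,0],
    [0,0.025,0,0],
  ],
)

```text
time: 13.35
ee_pos: [0.5366, 0.1082, 0.2606]
tcp_rot: [-180.0, -4.7, 154.8]
wrist_force: [-0.2, -0.7, 0.6]
opening: 0.0601
grasp_force: 0.0
```

Run:
```python
from h import *
o=bot.get_obs();print(np.round(o['q'],1),o['tcp_rot'],o['ee_pos'])
c=bot.camera('wrist');P=campose(c,o);cv2.imwrite('pics/w4.png',c['color'])
for k,z in dict(plunger_grip=.133,seat_hole=.057,dock=0,jar=0).items():
    for d in bot.mark_of('wrist',k)[:2]: print(k,np.round(d['confidence'],2),np.round(d['location']),np.round(atz(c,P,d['location'],z),4))
delta([.527,.113,.115],155)
```

```text
[ 10.    9.4  18.1 102.6   2.7  35.1] [-179.96767433   -4.69689393  154.77505818] [0.53655593 0.10820266 0.26057149]
plunger_grip 0.77 [314. 189.] [0.5283 0.109  0.133 ]
seat_hole 0.93 [316. 173.] [0.5273 0.1121 0.057 ]
dock 0.93 [350. 158.] [0.5379 0.1593 0.    ]
jar 0.87 [388. 158.] [0.5594 0.2075 0.    ]
shift [-0.0016 -0.0003  0.1461] turn -0.003 tz [-0.074  0.035 -0.997]
```

View pics/w4.png

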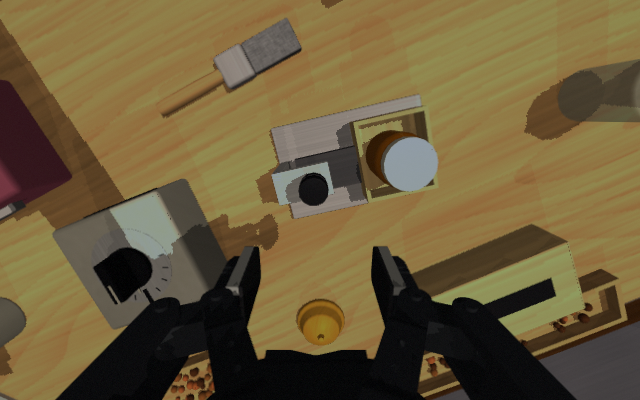

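The view shows the black plunger head at (314,189) on the dock arm, with the jar to the right at (410,163). The pointer is still on the mark. Plunger at about (0.528, 0.1105), so I'll descend and grip.

Emit:
arm_command(
  series=[
    [-0.001,-0.001,0.035,0],
    [-0.002,-0.002,0.07,0],
    [-0.002,-0.002,0.105,0],
    [-0.002,-0.002,0.135,0],
    [-0.002,-0.002,0.147,0],
  ],
)

```text
time: 14.1
ee_pos: [0.5251, 0.1115, 0.1112]
tcp_rot: [-179.9, -4.9, 154.8]
wrist_force: [-0.2, -0.1, -0.0]
opening: 0.0598
grasp_force: 0.0
```

Emit:
arm_command(
  series=[
    [0,0,0,0],
    [0,0,0,0],
    [0,0,0,0],
    [0,0,0,0],
    [0,0,0,0],
  ],
  hand=0.0,
  grip_force=70,
)

```text
time: 14.6
ee_pos: [0.5266, 0.1105, 0.1161]
tcp_rot: [-179.9, -4.6, 154.8]
wrist_force: [-6.9, -8.6, 4.1]
opening: 0.0264
grasp_force: 69.2
```

Emit:
arm_command(
  series=[
    [0,0,0,0],
    [0,0,0,0],
    [0,0,0,0],
    [0,0,0,0],
    [0,0,0,0],
  ],
)

```text
time: 15.1
ee_pos: [0.5265, 0.1104, 0.116]
tcp_rot: [-179.9, -4.6, 154.8]
wrist_force: [-6.1, -9.2, 3.6]
opening: 0.0261
grasp_force: 69.2
```

Run:
```python
from h import *
o=bot.get_obs();print(o['ee_pos'],o['tcp_rot'],o['wrist_force'],o['opening'])
delta(np.array(o['ee_pos'])+[0,0,.025])
```

```text
[0.52654915 0.11044738 0.1160492 ] [-179.86848761   -4.5899014   154.78550225] [-6.06502849 -9.24625325  3.62389378] 0.026063171361751247
shift [ 0.002  -0.0001 -0.0249] turn 0.0 tz [-0.073  0.032 -0.997]
```

Emit:
arm_command(
  series=[
    [0,-0.0005,-0.004,0],
    [0.001,-0.001,-0.009,0],
    [0.001,-0.001,-0.014,0],
    [0.0015,-0.001,-0.018,0],
    [0.002,-0.001,-0.022,0],
  ],
)

```text
time: 15.6
ee_pos: [0.5264, 0.1104, 0.1362]
tcp_rot: [-179.9, -4.6, 154.8]
wrist_force: [4.7, -6.6, -13.4]
opening: 0.0264
grasp_force: 69.4
```

Emit:
arm_command(
  series=[
    [0,0,-0.001,0],
    [0,0,-0.002,0],
    [0,0,-0.003,0],
    [0,0,-0.0035,0],
    [0,0,-0.004,0],
  ],
)

```text
time: 16.1
ee_pos: [0.5264, 0.1104, 0.1397]
tcp_rot: [-179.9, -4.7, 154.8]
wrist_force: [2.7, -6.2, -13.3]
opening: 0.0259
grasp_force: 69.5
```

Run:
```python
from h import *
o=bot.get_obs();print(o['ee_pos'],o['tcp_rot'],o['wrist_force'],o['torque'],o['opening'])
```

```text
[0.52644764 0.1104307  0.13973006] [-179.91191066   -4.67928988  154.82715018] [  2.72341634  -6.23822935 -13.29733488] [-1.05811825 -0.80695772 -0.00918448] 0.02587868344524606
```

Emit:
arm_command(
  series=[
    [0,0,-0.0005,0],
    [0,0,-0.001,0],
    [0,0,-0.0015,0],
    [0,0,-0.002,0],
    [0,0,-0.002,0],
  ],
)

```text
time: 16.6
ee_pos: [0.5264, 0.1105, 0.1412]
tcp_rot: [-179.9, -4.7, 154.8]
wrist_force: [2.8, -5.5, -16.3]
opening: 0.0261
grasp_force: 69.9
```

Emit:
arm_command(
  series=[
    [0,0,-0.0005,0],
    [0,0,-0.001,0],
    [0,0,-0.001,0],
    [0,0,-0.001,0],
    [0,0,-0.001,0],
  ],
)

```text
time: 17.1
ee_pos: [0.5264, 0.1104, 0.1413]
tcp_rot: [-179.9, -4.8, 154.8]
wrist_force: [3.8, -4.5, -21.9]
opening: 0.026
grasp_force: 70.3
```

The force rose without further travel at 25.3 mm of lift, so it's at the stop. One last look at the whole scene.

Emit:
arm_command(
  series=[
    [0,0,0,0],
    [0,0,0,0],
    [0,0,0,0],
    [0,0,0,0],
    [0,0,0,0],
  ],
)

```text
time: 17.6
ee_pos: [0.5264, 0.1104, 0.1413]
tcp_rot: [-179.9, -4.8, 154.8]
wrist_force: [4.8, -5.2, -22.4]
opening: 0.0262
grasp_force: 70.3
```

Run:
```python
from h import *
c=bot.camera('scene');cv2.imwrite('pics/s3.png',cv2.resize(c['color'][80:300,200:480],None,fx=2.7,fy=2.7,interpolation=2))
```

```text
(no output)
```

View pics/s3.png

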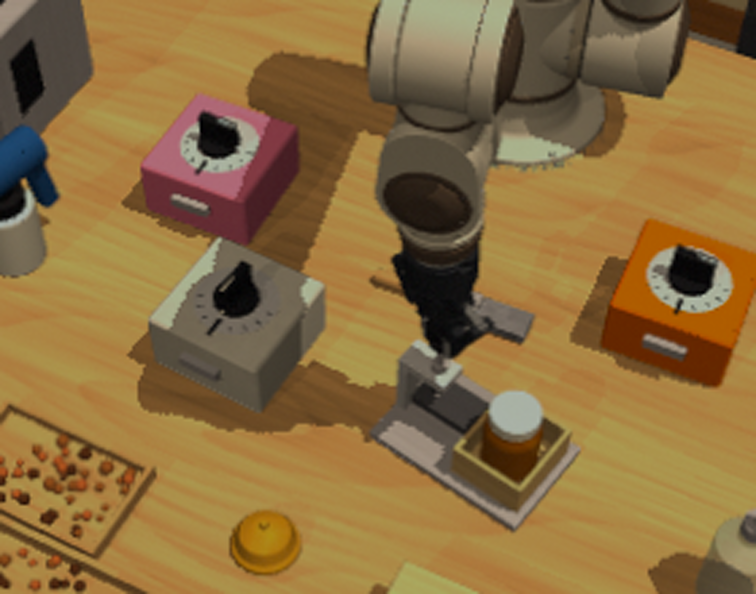

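The gripper holds the plunger up at (440,350), with its shaft visible and the pin above the tongue. The knob points at the mark at (215,325), and everything else is standing where it was.

```bash
python3 -c "
from workcell import bot
print(bot.job_done())"
```

```text
the job is handed in; nothing more can be done
None
```

The job is handed in: the knob was turned first and its pointer is on the refill mark to within about 1°, the plunger was then pulled about 25 mm up to its stop and is still gripped, nothing else moved, and about 18 s of the 42 s were used.

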